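Start the ink grinder at its middle speed

ROBOT

A 6-joint arm with a two-finger parallel gripper is mounted at the origin on the work surface. World frame = base frame: x ahead of the robot, y to its left, z up, the work surface at z = 0. Lengths are in mm, angles in rad, forces in N, time in s.
With the tool pointing down it reaches from about 275 to 750 mm from the base axis. Payload 10.2 kg.
Tool frame: the origin (TCP) lies between the finger pads; the fingertips stand 14 mm ahead of it and the grasp point (between the pads) lies 5 mm behind it; z points along the fingers, y is the direction in which the jaws open and shut (so a half turn about z gives the same grasp; the last joint's range is limited). The gripper opens to 85 mm and grips with 20 to 120 N. Pads are 22 mm wide; open, the fingers measure 114 mm over their backs; the gripper's body (76 mm by 85 mm) begins 54 mm behind the grasp point. The pads swing forward as they close: fully open they stand 13 mm farther back than shut.
Start: joints at [-1.42, 0.313, 1.498, -0, 1.331, -0.223], TCP at [191.695, -488.758, 245.294] pointing down, gripper open.
Joint ranges: [-2.94, 2.94], [-0.97, 2.17], [0.19, 2.56], [-1.23, 4.37], [0.02, 3.11], [-2.88, 2.88]. Speed limits (rad/s): [2.39, 2.39, 3.01, 3.14, 3.14, 3.14].

INTERFACE

Orientations are given as a rotation vector (axis times angle).
In Python, from workcell import arm gives the robot as it stands.
- The arm moves only by the shell command python3 -m handwheel 'ROWS' [FORCE]. ROWS is JSON, a list of rows, each a list of 5 numbers: the shift along the tool's x, y, z in m, then the turn about the tool's z in rad, then the gripper's target within -1 to 1 (shut at 1, half-way at 0, fully open at -1). A call has 1 to 20 rows; each row shifts and turns the pose as measured when the row begins, along the tool's axes as they then stand; what a row does not reach is not made up. A row lasts 1/10 s, in which the tool goes at most 50 mm and 8.59 degrees, less where a joint would pass 70% of its speed; a pose out of reach is approached as far as the arm can. A call is refused whole if a number of a shift passes 0.05 or a number of a turn 0.15, either way. A call with a gripper value outside its range is refused whole. The fingers move at their own pace and stop on an object; FORCE is the grip in N (left out, the last holds). Time passes only in rows, so rows that do not move let the fingers close. It gives the time, the measured TCP pose, the force and the opening at its end, in the units of the state.
- arm.state(): the state, without advancing time (a new reading comes with each control period).
- arm.camera(name): name is "scene" or "side" or "wrist"; returns the picture (420x560x3 uint8, red, green, blue); there is no depth.
- arm.calibration(name): a dict with "vfov" (degrees; the focal length in pixels is half the picture's height over the tangent of half this angle, whatever the lens; pixels are square), "cx", "cy" (the principal point, pixels), "distortion" ([k1, k2, p1, p2, k3] as OpenCV has them; the pictures are not rectified), "camera_from_world" (4x4, takes a point from world to camera coordinates). Camera axes: x right, y down, z forward; pixel columns grow to the right and rows downward; lengths in mm; the calibration is good to about 2 mm. A picture is of the moment at which its call begins: read the wrist's pose just before it. calibration takes no time and is no camera call; for the wrist camera it gives the pose at the moment of the call.
- arm.job_done(): hands the job in, once; it reports no verdict.
The state is a dict: "time": time; "joint_positions": joint angles; "joint_vel": joint speeds; "tau": joint torques, N m; "ee_pos": TCP position; "orientation": TCP orientation; "force": force on the tool from outside, world axes, zero at the start; "moment": the same for the moment, N m; "finger_gap": opening from 0.0 (shut) to 1.0 (fully open).
Only numpy, scipy, OpenCV 4.12 (cv2) and the standard library are available. Lean on these libraries where they do the work, as an engineer would, in place of code of your own. Each camera call takes 0.05 s, during which the arm holds its last target.

TASK

Set the ink grinding machine going at its middle speed using fingertips only: first press the raised stick arm fully down by its black thumb paddle so that the ink stick rests on the stone, and only then push the red tab of the speed selector round clockwise from off, past one dot, until it clicks in at two dots, without overrunning to three dots. Do not lift the arm any higher, leave it down, take your hand away at the end, and leave everything standing around the machine, and the spare ink stick on it, in its place.

Things in the scene. Friction and masses are not known exactly. Their poses are not given: they have to be found in the camera images.
- ink_machine: ink grinding machine, fixed: ivory housing, flat grey deck, 240 (its x) x 400 (its y) x 65 mm. Origin: centre of its underside, on the table; x points away from its slotted front (which faces the robot), y to its left, z up. On the deck: left, a dark round stone pan (140 mm, rim 90 mm above the table) under the stick arm; right, the speed selector. Arm down, all is below 175 mm
- stick_arm (a joint): angle of the stick arm in rad: 0 = fully down, stopped, the foot of the clamped ink stick on the stone; grows as the arm is raised (starts 0.4 to 0.7). The hinge is stiff: the arm stays wherever it is left, and takes about 1 to 2 N downwards on the paddle to move
- stick_hinge (a point): hinge axis of the stick arm (it runs along the machine's x), 140 mm above the table, at (0, 165) mm of the machine. The arm runs from it towards the machine's -y
- paddle (a point): centre of the top face of the black thumb paddle at the arm's free end: 34 mm wide (machine's x), 46 mm long, 160 mm from the hinge along the arm and 7 mm above the hinge line; moves on an arc about the hinge. Arm down: 147 mm above the table, at (0, 5) mm of the machine. The arm also carries the stick's clamp (120 mm from the hinge) and a steel weight (72 mm)
- selector (a joint): speed selector in rad, growing clockwise seen from above: 0 off (ring mark), 0.70 one dot, 1.40 two dots, 2.10 three dots. Sprung click stops: released within about 0.2 rad of a mark it jumps onto it; pushed past the middle it jumps on to the next mark, ahead of the finger, and stops there. Each click takes about 4 to 6 N at the tab
- selector_axis (a point): selector's axis at deck height, 65 mm above the table, at (0, -115) mm of the machine. A black disc 66 mm across, top 10 mm above the deck, carries the upright red tab. White marks lie flat on a dark blue plate on the deck, 60 to 79 mm from the axis. At off the tab points 30 degrees clockwise (from above) of the machine's +x; each next mark is 40 degrees further
- tab (a point): on the top edge of the selector's upright red tab, 47 mm from the axis and 34 mm above the deck; turns with the selector. The tab is 11 mm thick and reaches from 16 to 58 mm from the axis and from 4 to 34 mm above the deck; its x axis points outwards along the tab
- two_dots (a point): the two-dot mark on the deck, 72 mm from the selector's axis; the tab points at it when the selector stands at two dots
- spare_stick: spare black ink stick with a gold band, 16 x 72 x 10 mm, lying loose on the machine's grey deck at its front edge (the edge nearer the robot); origin at the centre of its underside; loose, to be left alone
- ink_bottle: black ink bottle with white label and black cap, 62 mm across, 150 mm tall; origin under its centre; loose, to be left alone
- gold_jar: gold paint jar with black lid, 50 mm across, 52 mm tall; origin under its centre; loose, to be left alone
- paste_tin: round red tin of seal paste, 71 mm across, 30 mm tall; origin under its centre; loose, to be left alone
- seal_stone: amber seal stone 26 x 26 mm, 69 mm tall; origin under its centre; loose, to be left alone
- paperweight: brass bar paperweight 30 x 220 mm, 26 mm tall with its knob; origin under its centre; loose, to be left alone
- brush_pot: blue ceramic pot 80 mm across, 110 mm tall, brushes in it up to 250 mm; origin under its centre; loose, to be left alone
- water_cup: white cup 72 mm across, 85 mm tall; origin under its centre; loose, to be left alone

How it is judged (in metres and radians):
On the way, in this order (a step that is already met when the one before it is completed fails the run):
1. the stick arm is fully down, the selector still at off (value of joint stick_arm below 0.025 rad and value of joint selector below 0.3 rad), for 0.2 s.
2. the selector stands at two dots, the arm still down (value of joint selector between 1.28 and 1.52 rad and value of joint stick_arm below 0.025 rad), for 0.2 s.
At the end, for the whole second after the job is handed in: the stick arm is down within 0.025 rad of its stop, the selector is within 0.12 rad of two dots (1.40 rad), both are still, and all loose things are at rest within 25 mm of where they stood (all of step 2 and velocity of joint selector between -0.05 and 0.05 rad/s and velocity of joint stick_arm between -0.05 and 0.05 rad/s and linear speed of each of spare_stick, ink_bottle, gold_jar, paste_tin, seal_stone, paperweight, brush_pot, water_cup below 0.02 m/s); the robot touches nothing.
It fails at once if the selector leaves off while the stick arm is not yet down (value of joint selector above 0.4 rad and value of joint stick_arm above 0.05 rad).
It fails at once if the selector overruns two dots towards three (value of joint selector above 1.8 rad).
It fails at once if the stick arm is lifted instead of pressed down (value of joint stick_arm above 0.8 rad).
It fails at once if a loose thing is lifted, carried or knocked more than 25 mm from its place (distance of any of spare_stick, ink_bottle, gold_jar, paste_tin, seal_stone, paperweight, brush_pot, water_cup from where it was at the start of the episode above 0.025 m).
It also fails if it takes over 64 s, if anything falls off the work surface, if the arm or the gripper's body presses on something with over 40 N, if the wrist force passes 120 N, or if a joint passes its speed limit or range.

## Working session

There is one attempt and no reset: what is moved stays moved. The work goes in short steps, Python scripts to look and compute and a shell command to move; the robot and the scene stay as the last step left them, time stands still between calls to the robot, and variables do not carry over. Pictures are saved under pics/ and viewed, and the job is handed in when it is done.

```bash
ls; mkdir -p pics
python3 - <<'E'
from workcell import arm
import cv2
for n in ["scene","side","wrist"]:
    c=arm.calibration(n); im=arm.camera(n); cv2.imwrite(f"pics/{n}0.png",im[:,:,::-1]); print(n,c)
print(arm.state())
E
```

```text
pics
scene {'vfov': 55.05972349459119, 'cx': 286.6209160852763, 'cy': 209.46808692692446, 'distortion': array([-0.05004637,  0.        ,  0.        ,  0.        ,  0.        ]), 'camera_from_world': array([[ 2.93055126e-01,  9.56095260e-01,  7.38951950e-04,
        -1.68133732e+02],
       [ 6.03071750e-01, -1.84249167e-01, -7.76116428e-01,
        -2.45157202e+02],
       [-7.41905087e-01,  2.27890539e-01, -6.30589204e-01,
         1.70903081e+03],
       [ 0.00000000e+00,  0.00000000e+00,  0.00000000e+00,
         1.00000000e+00]])}
side {'vfov': 50.41132441012246, 'cx': 275.62942963422256, 'cy': 214.4605270235854, 'distortion': array([0.0031751, 0.       , 0.       , 0.       , 0.       ]), 'camera_from_world': array([[ 9.08679254e-01, -4.17476090e-01, -3.96590825e-03,
        -5.35425248e+02],
       [-2.78256671e-01, -5.98517500e-01, -7.51232339e-01,
         2.46653685e+02],
       [ 3.11247874e-01,  6.83732781e-01, -6.60025942e-01,
         1.41363670e+03],
       [ 0.00000000e+00,  0.00000000e+00,  0.00000000e+00,
         1.00000000e+00]])}
wrist {'vfov': 66.36504268198648, 
[... 474 characters left out ...]

         1.00000000e+00]])}
{'time': 0.15, 'joint_positions': array([-1.42041571e+00,  3.13334043e-01,  1.49824505e+00, -7.07065823e-06,
        1.33099488e+00, -2.23378626e-01]), 'joint_vel': array([-0.00129721, -0.00237303, -0.00160842,  0.00063208, -0.00031728,
       -0.0010922 ]), 'tau': array([ 1.65351561e-03, -4.12366819e+01, -2.59797013e+01, -1.97659465e-04,
        3.24451685e-03,  2.33089213e-05]), 'ee_pos': array([ 191.65770497, -488.57992464,  244.86669176]), 'orientation': array([-3.08592932e+00, -5.83508639e-01, -4.54545529e-05]), 'force': array([-0.18366323,  0.12232632, -0.01908615]), 'moment': array([-0.03893572,  0.00632284, -0.0064554 ]), 'finger_gap': 0.9990029394362414}
```

View pics/scene0.png

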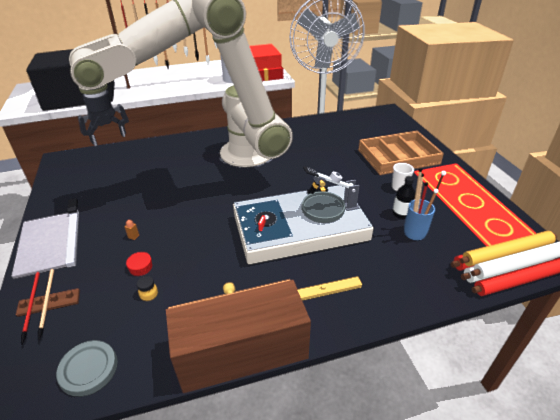

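View pics/side0.png

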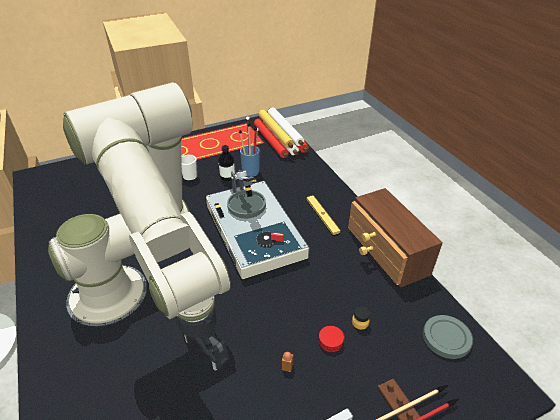

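View pics/wrist0.png

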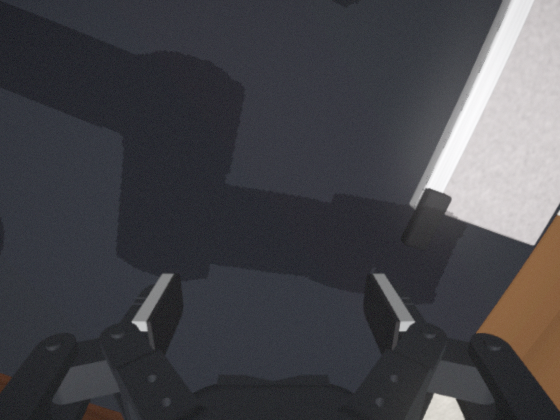

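Scene and side both show the machine (scene about (235–370, 190–255), side about (205–308, 180–275)); the wrist camera shows only empty table. I'll enlarge both machine views.

Run:
```python
import cv2
a=cv2.imread("pics/scene0.png")[155:275,220:380]; cv2.imwrite("pics/sc0z.png",cv2.resize(a,None,fx=5,fy=5,interpolation=cv2.INTER_CUBIC))
a=cv2.imread("pics/side0.png")[160:280,190:320]; cv2.imwrite("pics/sd0z.png",cv2.resize(a,None,fx=5,fy=5,interpolation=cv2.INTER_CUBIC))
```

```text
(no output)
```

View pics/sc0z.png

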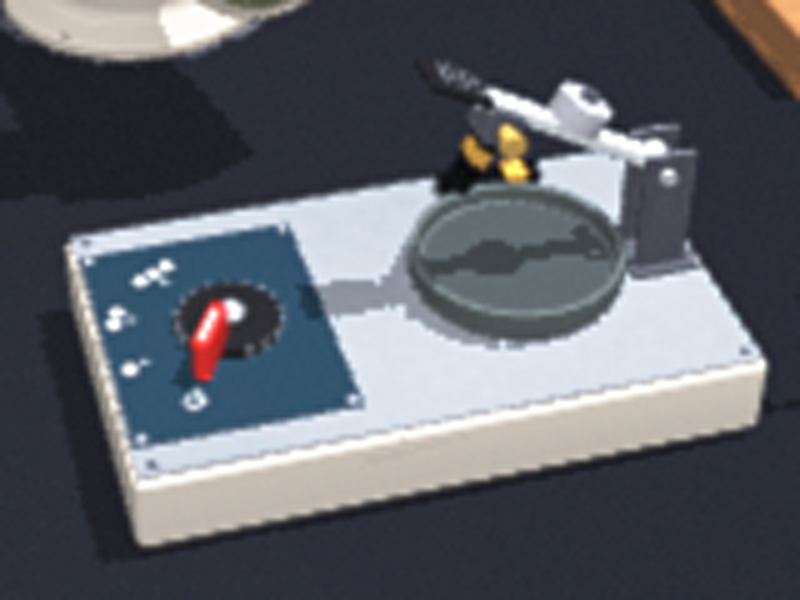

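View pics/sd0z.png

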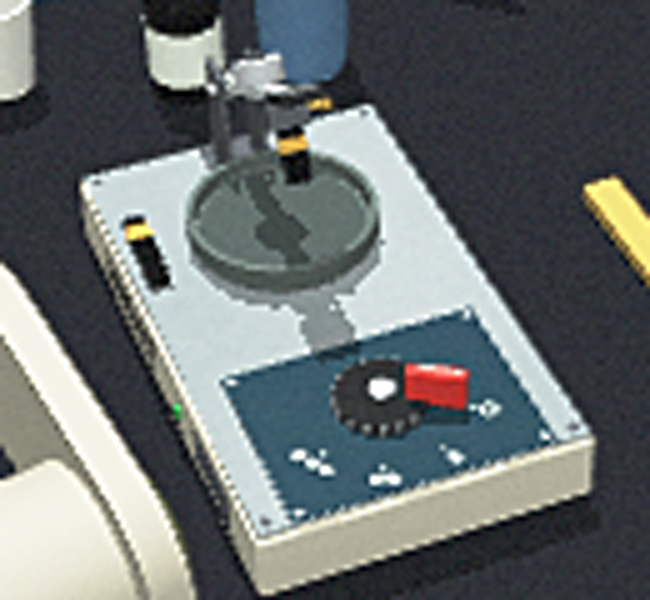

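Scene crop: deck corners at (72,240), (135,485), (765,362). Side crop: (85,185), (370,105), (592,440), (258,540). The tab points at the ring mark and the arm is raised. Next I fit the machine pose from these.

```bash
cat > h.py <<'E'
import numpy as np, cv2
from workcell import arm
def K(c):
    f=210/np.tan(np.radians(c["vfov"])/2); return np.array([[f,0,c["cx"]],[0,f,c["cy"]],[0,0,1.]])
def ray(c,p):
    n=cv2.undistortPoints(np.array([[p]],float),K(c),c["distortion"])[0,0]
    T=c["camera_from_world"]; R=T[:3,:3]; o=-R.T@T[:3,3]; return o,R.T@np.array([n[0],n[1],1])
def plane(c,p,z):
    o,d=ray(c,p); return o+d*(z-o[2])/d[2]
def proj(c,P):
    T=c["camera_from_world"]; return cv2.projectPoints(np.atleast_2d(np.array(P,float)),cv2.Rodrigues(T[:3,:3])[0],T[:3,3],K(c),c["distortion"])[0][:,0]
def uz(z,off,s=5): return (np.array(z)+.5)/s-.5+np.array(off)
def rigid(m,w):
    m=np.array(m,float);w=np.array(w); mc,wc=m.mean(0),w.mean(0); a=m-mc;b=w-wc
    th=np.arctan2((a[:,0]*b[:,1]-a[:,1]*b[:,0]).sum(),(a*b).sum()); R=np.array([[np.cos(th),-np.sin(th)],[np.sin(th),np.cos(th)]])
    t=wc-R@mc; return th,t,w-(m@R.T+t)
E
python3 - <<'E'
from h import *
np.set_printoptions(precision=1,suppress=True)
S=arm.calibration("scene");D=arm.calibration("side")
ms=[(-120,-200),(120,-200),(120,200)];ps=[(72,240),(135,485),(765,362)]
md=[(-120,200),(120,200),(120,-200),(-120,-200)];pd=[(85,185),(370,105),(592,440),(258,540)]
ws=[plane(S,uz(p,(220,155)),65)[:2] for p in ps]; wd=[plane(D,uz(p,(190,160)),65)[:2] for p in pd]
for m,w in((ms,ws),(md,wd),(ms+md,ws+wd)): 
    th,t,r=rigid(m,w);print("%.4f"%th,t,r.tolist())
# paddle in scene: angle check
R=np.array([[np.cos(th),-np.sin(th)],[np.sin(th),np.cos(th)]])
def M(x,y,z): return [*(R@[x,y]+t),z]
for a in (.4,.5,.6,.7):
    P=M(0,165-160*np.cos(a)+7*np.sin(a)*-1*-1,140+160*np.sin(a)+7*np.cos(a))
    print(a,P,(proj(S,P)-[220,155])*5,(proj(D,P)-[190,160])*5)
P=M(0,-115,75);print(P,(proj(S,P)-[220,155])*5,(proj(D,P)-[190,160])*5)
for k in range(4):
    b=np.radians(-30-40*k);q=M(47*np.cos(b),-115+47*np.sin(b),99);print("tab",k,q,(proj(S,q)-[220,155])*5,(proj(D,q)-[190,160])*5)
print(M(-120,200,0),M(120,200,0),M(120,-200,0),M(-120,-200,0))
# others
for n,p in (("spare",None),):
    print(plane(D,uz((148,252),(190,160)),75))
E
```

```text
-0.0278 [533.8  59.8] [[3.712259219667203, 4.1373167669081], [-1.0334969252483006, 0.700128455548338], [-2.678762294419016, -4.837445222456438]]
-0.0292 [529.1  52.4] [[3.869723776984358, -8.321847219867465], [-2.920632204782123, -0.30351309956969885], [-4.677448536323823, 2.5282278824364255], [3.728356964121417, 6.097132437000738]]
-0.0258 [531.   55.6] [[6.055807291605902, 8.667466168865616], [1.2973460082015436, 4.756336276508591], [0.44198327402637005, -0.802412632310876], [2.6192165085459465, -11.083955270234071], [-4.193839522143662, -3.889933370606542], [-7.3245095548023755, -1.0203589737286052], [1.103995994565878, 3.372857801505944]]
0.4 [np.float64(531.5530890359514), np.float64(75.9092068575794), np.float64(208.7543617274043)] [[434.4 103.6]] [[301.3 117.7]]
0.5 [np.float64(531.7489020143656), np.float64(83.49327894545134), np.float64(222.85116410990508)] [[447.3  82. ]] [[296.4  94.5]]
0.6 [np.float64(531.9800605087759), np.float64(92.44632536519535), np.float64(236.12014504757343)] [[462.6  60.9]] [[290.8  71.1]]
0.7 [np.float64(532.2442548599166), np.float64(102.6788902
[... 189 characters left out ...]
64(568.1425857178463), np.float64(-83.94460534260594), 99] [[196.5 332.6]] [[451.7 370.2]]
tab 1 [np.float64(542.9891575327324), np.float64(-103.96760963358767), 99] [[154.3 313. ]] [[429.7 401. ]]
tab 2 [np.float64(510.84997457919013), np.float64(-103.13780882671037), 99] [[143.8 280.6]] [[383.8 414.9]]
tab 3 [np.float64(486.76331774841356), np.float64(-81.84347594172056), 99] [[168.3 251.1]] [[336.5 404.9]]
[np.float64(416.229740858631), np.float64(258.5904353780019), 0] [np.float64(656.1497864855586), np.float64(252.3959453769633), 0] [np.float64(645.8256364838276), np.float64(-147.47079733458276), 0] [np.float64(405.90559085689995), np.float64(-141.27630733354414), 0]
[433.1 143.3  75. ]
```

```bash
cat >> h.py <<'E'
from scipy.spatial.transform import Rotation as Rn
def go(p,s=None):
    s=s or arm.state(); R=Rn.from_rotvec(s["orientation"]).as_matrix(); d=R.T@(np.array(p)-s["ee_pos"])/1000
    n=int(np.ceil(np.abs(d).max()/.05)); print("yaw %.3f"%np.arctan2(R[1,0],R[0,0]),"toolshift",d.round(4),"rows",n,"each",(d/n).round(4))
E
python3 - <<'E'
from h import *
np.set_printoptions(precision=3,suppress=True)
W=arm.calibration("wrist");s=arm.state();T=W["camera_from_world"];o=-T[:3,:3].T@T[:3,3]
R=Rn.from_rotvec(s["orientation"]).as_matrix()
print("cam in tool",R.T@(o-s["ee_pos"]),"axis",R.T@T[2,:3]); print(plane(W,(280,210),65)-s["ee_pos"])
go((191,-488,340)); go((480,0,340))
print(ray(W,(280,210)))
S=arm.calibration("scene")
E
```

```text
cam in tool [  81.101    0.125 -127.027] axis [-0.319  0.001  0.948]
[ -15.94   -14.241 -179.867]
yaw 0.374 toolshift [-0.    -0.001 -0.095] rows 2 each [-0.    -0.    -0.048]
yaw 0.374 toolshift [ 0.447 -0.35  -0.095] rows 9 each [ 0.05  -0.039 -0.011]
(array([ 267.225, -459.208,  371.911]), array([-0.283, -0.135, -0.95 ]))
```

```bash
python3 -m handwheel '[[0,0,-0.048,0,1],[0,0,-0.048,0,1],[0.048,-0.043,0,0,1],[0.048,-0.043,0,0,1],[0.048,-0.043,0,0,1],[0.048,-0.043,0,0,1],[0.048,-0.043,0,0,1],[0.048,-0.043,0,0,1],[0.048,-0.043,0,0,1],[0.048,-0.043,0,0,1],[0,0,0,0,1]]'
python3 - <<'E'
from h import *
go((455,27,340)); print(arm.state()["joint_positions"])
E
```

```text
time: 1.25
ee_pos: [373.9, -124.2, 343.2]
orientation: [-3.084, -0.579, -0.004]
force: [-0.3, 0.1, 0.0]
finger_gap: -0.002
yaw 0.371 toolshift [ 0.1304 -0.1115  0.0039] rows 3 each [ 0.0435 -0.0372  0.0013]
[-0.62320465 -0.04393186  1.65590034  0.00432617  1.53029319  0.57650433]
```

```bash
python3 -m handwheel '[[0.046,-0.04,0,0,1],[0.046,-0.04,0,0,1],[0.046,-0.04,0,0,1],[0,0,0,0,1],[0,0,0,0,1]]'
python3 - <<'E'
from h import *
import pickle
s=arm.state();W=arm.calibration("wrist");im=arm.camera("wrist")
cv2.imwrite("pics/w1.png",im[:,:,::-1]); pickle.dump((s,W),open("w1.pkl","wb")); print(s["ee_pos"],s["joint_positions"])
E
```

```text
time: 1.75
ee_pos: [444.3, 8.8, 342.6]
orientation: [-3.085, -0.576, -0.001]
force: [-0.2, 0.2, 0.3]
finger_gap: 0.002
[444.25083122   8.81925053 342.63097095] [-0.24659782  0.07568065  1.53549279  0.00289     1.53094787  0.95477426]
```

View pics/w1.png

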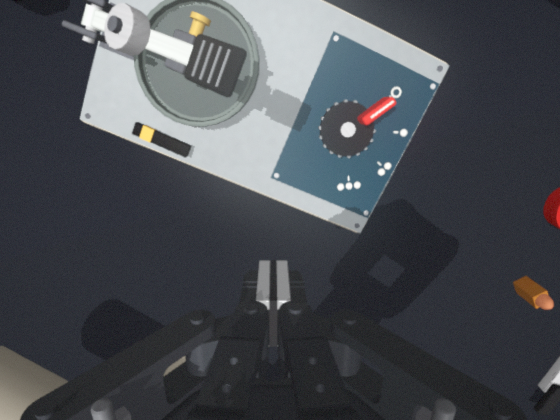

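Wrist view: deck corners at about (80,119), (362,232), (448,66); selector hub at (348,130), tab at (378,110) pointing at the ring at (396,92); paddle at (216,65); nothing stands near the selector. I refit the pose from this.

Run:
```python
from h import *
import pickle
np.set_printoptions(precision=1,suppress=True)
s,W=pickle.load(open("w1.pkl","rb"))
c=lambda r,b:(r*np.cos(np.radians(b)),-115+r*np.sin(np.radians(b)))
m=[(-120,200),(-120,-200),(120,-200),c(72,-30),c(72,-110),(0,-115)]
px=[(80,119),(362,232),(448,66),(396,92),(384.5,168),(348,130)]; z=[65,65,65,65,65,78]
w=[plane(W,p,zz)[:2] for p,zz in zip(px,z)]
th,t,r=rigid(m,w);print("%.4f"%th,t,r.tolist())
R=np.array([[np.cos(th),-np.sin(th)],[np.sin(th),np.cos(th)]])
for a in (0,.4,.45,.5,.55,.6,.7):
    l=lambda u,v,x=0:[*(R@[x,165-u*np.cos(a)+v*np.sin(a)]+t),140+u*np.sin(a)+v*np.cos(a)]
    print(a,np.array(l(160,7)),proj(W,[l(137,7,-17),l(137,7,17),l(183,7,17),l(183,7,-17)]).tolist())
```

```text
-0.0298 [530.8  60. ] [[2.929973400509766, -6.150100510149571], [5.547007718550162, 1.9642146581067266], [-6.199413269497086, 5.5136561456777144], [-0.413782701205605, -0.5054152691677842], [-0.34982723488400325, -0.5061473875818052], [-1.5139579134729502, -0.31620763688541587]]
0 [530.9  65.  147. ] [[221.69998122083297, 90.44331838720227], [234.5986812943575, 54.83059926984282], [280.36174846765806, 75.27496050014153], [266.38996918243794, 109.85069998258939]]
0.4 [531.4  80.3 208.8] [[195.40935818510934, 80.73243427220865], [210.1231307439685, 37.38942108707707], [260.46572717540613, 56.81088939778712], [243.17108599461338, 101.95980889097598]]
0.45 [531.5  83.9 215.9] [[189.75548816266098, 78.54326268530872], [204.64677683894192, 34.0468566495922], [254.57337238653503, 52.69353985462385], [236.88125844836128, 99.57695461012521]]
0.5 [531.6  87.9 222.9] [[183.5070739855809, 76.11067219625039], [198.55592017647837, 30.42420712335411], [247.70050131004285, 48.079071568056264], [229.63226648219828, 96.80044426581479]]
0.55 [531.8  92.2 229.6] [[176.6496827301852, 73.42958472754282], [191.83305640730438, 26.519902713279237], [239.77244707731086, 42.94018551918634], [221.35720808329444, 93.60415945818484]]
0.6 [531.9  96.8 236.1] [[169.17301644409986, 70.4968126022033], [184.4648303246932, 22.335310209181017], [230.7148630470101, 37.25246804397631], [211.99044751893575, 89.96304873490885]]
0.7 [532.2 107.1 248.4] [[152.34756650588548, 63.875522840601406], [167.76652684642053, 13.148849878174246], [208.93117068387355, 24.158080366055543], [189.74043812197436, 81.2582537378546]]
```

```bash
python3 -m handwheel '[[0.03,-0.015,0,-0.13,1],[0,0,0,-0.13,1],[0,0,0,-0.13,1],[0,0,0,-0.13,1],[0,0,0,-0.13,1],[0,0,0,0,1]]'
python3 - <<'E'
from h import *
go((531.5,82,255))
E
```

```text
time: 2.4
ee_pos: [466.2, 24.3, 342.8]
orientation: [-2.734, -1.544, -0.001]
force: [-0.1, 0.9, -0.1]
finger_gap: 0.002
yaw 1.028 toolshift [0.0831 0.0262 0.0879] rows 2 each [0.0415 0.0131 0.0439]
```

```bash
python3 -m handwheel '[[0.028,0.009,0.02,0,1],[0.028,0.009,0.02,0,1],[0.028,0.009,0.02,0,1],[0,0,0,0,1],[0,0,0,0,1]]'
python3 - <<'E'
from h import *
go((531.5,82,255))
cv2.imwrite("pics/w2.png",arm.camera("wrist")[:,:,::-1]);cv2.imwrite("pics/s2.png",cv2.resize(arm.camera("scene")[100:260,220:420],None,fx=3.5,fy=3.5)[:,:,::-1])
E
```

```text
time: 2.9
ee_pos: [535.3, 76.6, 282.0]
orientation: [2.757, 1.504, 0.003]
force: [0.1, -0.7, 1.0]
finger_gap: -0.001
yaw 0.999 toolshift [ 0.0024 -0.0062  0.027 ] rows 1 each [ 0.0024 -0.0062  0.027 ]
```

View pics/w2.png

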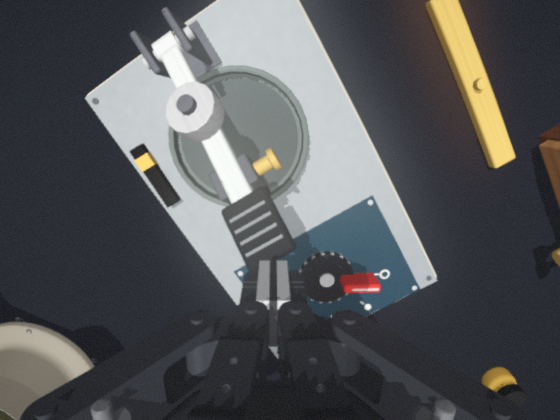

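View pics/s2.png

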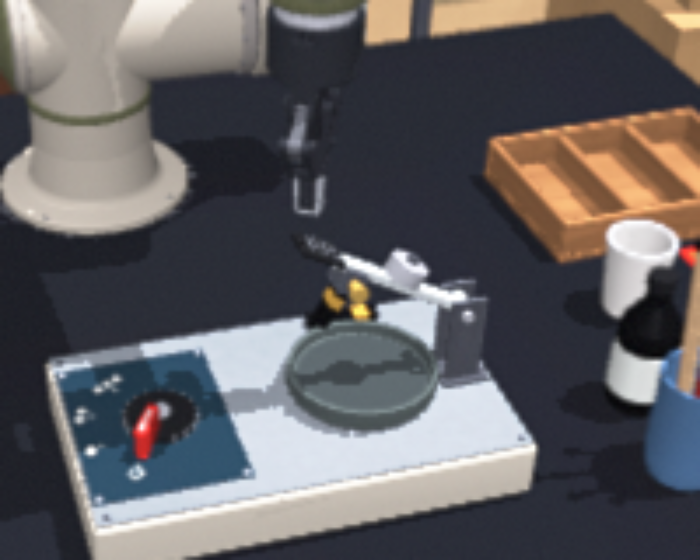

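```bash
python3 -m handwheel '[[0.004,-0.007,0.018,0,1],[0,0,0.018,0,1],[0,0,0,0,1]]'; python3 -m handwheel '[[0,0,0.006,0,1],[0,0,0.006,0,1],[0,0,0.006,0,1]]'
python3 - <<'E'
from h import *
go((531.5,65,161)); print(arm.state()["force"])
E
```

```text
time: 3.3
ee_pos: [531.2, 81.3, 248.9]
orientation: [2.758, 1.494, 0.012]
force: [-0.1, -0.4, 0.2]
finger_gap: -0.0
time: 3.6
ee_pos: [532.3, 79.9, 234.1]
orientation: [2.756, 1.489, 0.02]
force: [-0.8, -0.2, 2.4]
finger_gap: -0.002
yaw 0.990 toolshift [-0.0134  0.0065  0.0731] rows 2 each [-0.0067  0.0032  0.0366]
[-0.81356508 -0.16050956  2.39669296]
```

Contact (about 2.4 N up). Now I follow the arc down.

```bash
python3 -m handwheel '[[-0.001,0.0005,0.008,0,1],[-0.001,0.0005,0.008,0,1],[-0.001,0.0005,0.008,0,1],[-0.001,0.0005,0.008,0,1],[-0.001,0.0005,0.008,0,1],[-0.001,0.0005,0.008,0,1]]'
python3 - <<'E'
from h import *
go((531.5,66,161)); print(arm.state()["force"])
E
```

```text
time: 4.2
ee_pos: [532.6, 72.1, 182.6]
orientation: [2.756, 1.488, 0.022]
force: [-0.7, -0.7, 0.9]
finger_gap: -0.002
yaw 0.990 toolshift [-0.0058  0.0021  0.0216] rows 1 each [-0.0058  0.0021  0.0216]
[-0.6610078  -0.68832225  0.86951455]
```

```bash
python3 -m handwheel '[[-0.001,0.0005,0.007,0,1],[-0.001,0.0005,0.007,0,1]]';python3 -m handwheel '[[0,0,0.004,0,1]]'; python3 -m handwheel '[[0,0,0.003,0,1]]';python3 -m handwheel '[[0,0,0.003,0,1]]'
```

```text
time: 4.4
ee_pos: [532.5, 69.8, 167.1]
orientation: [2.756, 1.488, 0.022]
force: [0.5, 1.8, 1.4]
finger_gap: -0.002
time: 4.5
ee_pos: [532.4, 69.7, 162.2]
orientation: [2.757, 1.488, 0.021]
force: [-1.3, -0.9, 1.7]
finger_gap: 0.002
time: 4.6
ee_pos: [532.6, 69.6, 160.6]
orientation: [2.756, 1.488, 0.021]
force: [-13.9, 1.0, 38.4]
finger_gap: 0.002
time: 4.7
ee_pos: [532.7, 69.6, 160.6]
orientation: [2.755, 1.488, 0.023]
force: [-17.6, -1.2, 40.0]
finger_gap: 0.002
```

The paddle hit its stop at the expected height (TCP 160.6, 40 N). I back off and check.

```bash
python3 -m handwheel '[[0,0,0,0,1],[0,0,-0.001,0,1],[0,0,-0.005,0,1],[0,0,-0.02,0,1],[0,0,-0.04,0,1],[0,0,-0.03,0,1],[0,0,0,0,1]]'
python3 - <<'E'
from h import *
S=arm.calibration("scene");D=arm.calibration("side");th=-.03;t=np.array([530.3,59.5])
cv2.imwrite("pics/s3.png",cv2.resize(arm.camera("scene")[140:260,220:380],None,fx=5,fy=5)[:,:,::-1])
cv2.imwrite("pics/w3.png",arm.camera("wrist")[:,:,::-1])
R=np.array([[np.cos(th),-np.sin(th)],[np.sin(th),np.cos(th)]])
M=lambda x,y,z:[*(R@[x,y]+t),z]
print((proj(S,[M(0,5,147),M(0,165,140)])-[220,140])*5,proj(arm.calibration("wrist"),[M(-17,28,147),M(17,28,147),M(17,-18,147),M(-17,-18,147)]))
E
```

```text
time: 5.4
ee_pos: [530.2, 70.4, 260.1]
orientation: [2.756, 1.489, 0.019]
force: [0.3, 0.3, -0.5]
finger_gap: 0.003
[[413.00661194 263.95761174]
 [654.06271518 233.14281309]] [[243.3686076  206.47281118]
 [281.10693853 183.98760161]
 [310.84861139 232.13099814]
 [274.34060724 252.53481159]]
```

View pics/s3.png

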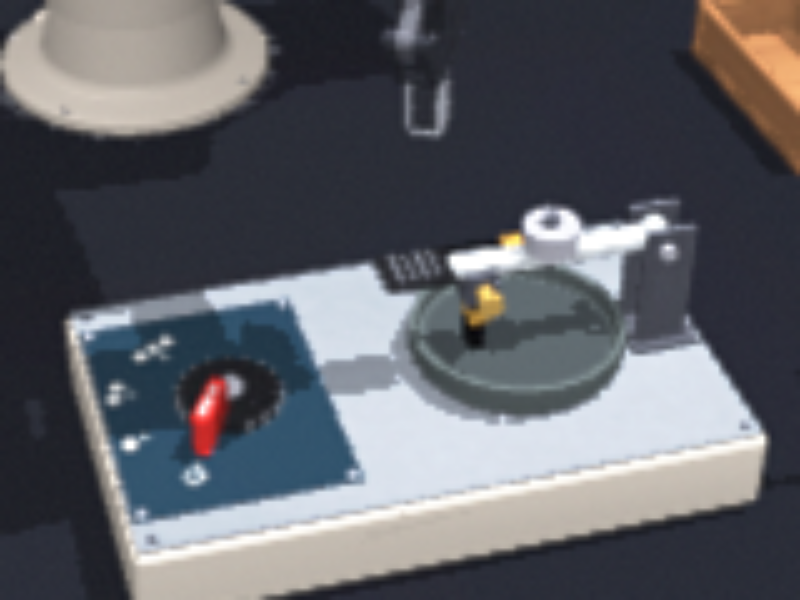

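View pics/w3.png

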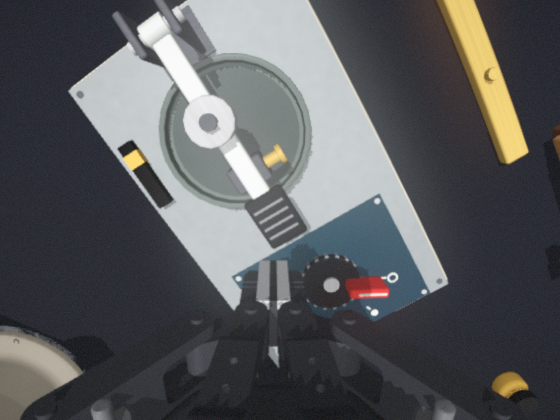

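```bash
cat >> h.py <<'E'
def tgt(ax,phi,off,r=45,th=-.03):
    b=np.radians(-30)-phi+th; u=np.array([np.cos(b),np.sin(b)]); n=np.array([-u[1],u[0]])
    return np.array(ax)+r*u+off*n
E
python3 - <<'E'
from h import *
np.set_printoptions(precision=1,suppress=True)
W=arm.calibration("wrist")
print(plane(W,(332,285),78),plane(W,(392,277),65),tgt((526.9,-55.4),0,0,72),plane(W,(388,290),99),tgt((526.9,-55.4),0,0,58))
p=tgt((526.9,-55.4),0,25);print(p);go((*p,135))
E
```

```text
[526.7 -53.8  78. ] [587.2 -91.4  65. ] [588.1 -93.3] [575.3 -78.3  99. ] [576.2 -85.9]
[578.3 -57.8]
yaw 0.991 toolshift [-0.1  0.1  0.1] rows 3 each [-0.  0.  0.]
```

```bash
python3 -m handwheel '[[-0.027,0.037,0,0,1],[-0.027,0.037,0.01,0,1],[-0.027,0.037,0.03,0,1],[0,0,0.03,0,1],[0,0,0,0,1]]'
python3 - <<'E'
from h import *
np.set_printoptions(precision=4,suppress=True)
p=tgt((526.8,-54.6),0,25);print(p);go((*p,135));go((*p,96))
cv2.imwrite("pics/w4.png",arm.camera("wrist")[:,:,::-1])
E
```

```text
time: 6.0
ee_pos: [575.8, -57.2, 181.0]
orientation: [-2.76, -1.496, -0.001]
force: [-0.2, 1.1, -0.4]
finger_gap: 0.004
[578.2225 -56.9929]
yaw 0.993 toolshift [0.0015 0.002  0.046 ] rows 1 each [0.0015 0.002  0.046 ]
yaw 0.993 toolshift [0.0014 0.002  0.085 ] rows 2 each [0.0007 0.001  0.0425]
```

View pics/w4.png

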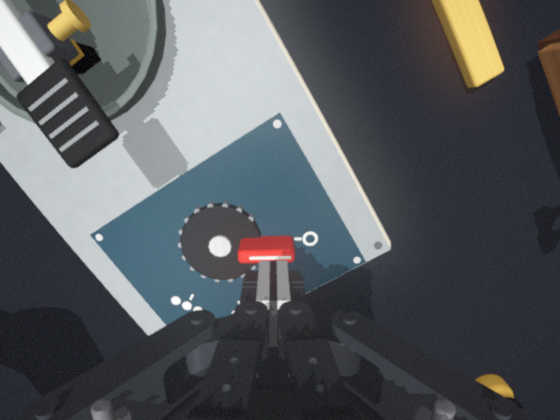

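Run:
```python
from h import *
np.set_printoptions(precision=1,suppress=True)
W=arm.calibration("wrist");s=arm.state()
ax=plane(W,(219,246),78);print(ax)
for p in ((250,259),(290,258)): print(plane(W,p,99))
for r in (25,47): print(r,tgt(ax[:2],0,0,r), proj(W,[*tgt((526.8,-54.6),0,0,r),99]),proj(W,[*tgt((526.8,-54.6),0,5.5,r),99]),proj(W,[*tgt((526.8,-54.6),0,-5.5,r),99]))
```

```text
[527.1 -55.3  78. ]
[548.4 -70.2  99. ]
[573.3 -85.4  99. ]
25 [548.3 -68.5] [[247.8 256.7]] [[247.4 249.9]] [[248.1 263.5]]
47 [567.  -80.1] [[277.9 256.1]] [[277.8 249.2]] [[278.1 262.8]]
```

Tab and axis agree with the model within 1–2 mm (axis about (527,-55)). I descend on the counter-clockwise side of the tab.

```bash
python3 -m handwheel '[[0.002,0.002,0.02,0,1],[0,0,0.02,0,1],[0,0,0.02,0,1],[0,0,0.015,0,1],[0,0,0.008,0,1],[0,0,0,0,1]]'
python3 - <<'E'
from h import *
np.set_printoptions(precision=4,suppress=True)
print(arm.state()["force"]);
for ph,o in ((0,17),(.2,16.5)):
  p=tgt((527,-55),ph,o);print(p);go((*p,96))
E
```

```text
time: 6.65
ee_pos: [582.5, -53.4, 105.4]
orientation: [2.752, 1.501, 0.015]
force: [-0.2, 0.3, 0.4]
finger_gap: -0.004
[-0.2321  0.2755  0.4152]
[574.2165 -64.198 ]
yaw 0.999 toolshift [-0.0136 -0.0012  0.0093] rows 1 each [-0.0136 -0.0012  0.0093]
[571.1058 -73.7597]
yaw 0.999 toolshift [-0.0233  0.0014  0.0093] rows 1 each [-0.0233  0.0014  0.0093]
```

```bash
python3 -m handwheel '[[-0.004,-0.001,0.009,0,1],[-0.003,0,0,0,1],[0,0,0,0,1]]'; python3 -m handwheel '[[-0.003,0,0,0,1],[-0.003,0,0,0,1],[0,0,0,0,1]]'
cat >> h.py <<'E'
def st(ax=(527,-55),off=16.5,th=-.03):
    s=arm.state(); d=s["ee_pos"][:2]-ax; r=np.hypot(*d); al=np.arctan2(d[1],d[0])
    # finger angle: position = R u + off n
    b=al-np.arcsin(off/r); R=Rn.from_rotvec(s["orientation"]).as_matrix(); yaw=np.arctan2(R[1,0],R[0,0])
    tang=R.T@s["force"]
    print("phi %.3f r %.1f yawphi %.3f z %.1f toolforce"%(-(b-th)-np.pi/6, np.sqrt(r*r-off*off), np.pi/2-np.pi/6+th-yaw, s["ee_pos"][2]),tang.round(1))
E
python3 -c "from h import *;st()"
```

```text
time: 6.95
ee_pos: [578.6, -58.8, 98.3]
orientation: [2.748, 1.501, 0.019]
force: [-0.5, 0.0, 1.6]
finger_gap: 0.002
time: 7.25
ee_pos: [575.4, -64.7, 99.3]
orientation: [2.748, 1.5, 0.021]
force: [0.4, 0.5, 1.2]
finger_gap: -0.002
phi -0.015 r 46.6 yawphi 0.018 z 99.3 toolforce [ 0.7  0.1 -1.2]
```

```bash
python3 -m handwheel '[[-0.003,0.001,0.003,0.05,1],[-0.0045,0.0016,0,0.1,1]]'; python3 -c "from h import *;st()"; python3 -m handwheel '[[-0.0045,0.0016,0,0.1,1],[-0.0045,0.0016,0,0.1,1]]'; python3 -c "from h import *;st()"
```

```text
time: 7.45
ee_pos: [574.1, -71.7, 97.0]
orientation: [2.855, 1.286, 0.027]
force: [1.6, 4.1, -2.4]
finger_gap: 0.009
phi 0.124 r 47.2 yawphi 0.171 z 97.0 toolforce [ 4.1 -1.6  2.5]
time: 7.65
ee_pos: [570.9, -79.6, 97.0]
orientation: [2.976, 0.983, 0.033]
force: [3.3, 1.4, 0.0]
finger_gap: 0.0
phi 0.292 r 47.5 yawphi 0.379 z 97.0 toolforce [3.5 0.8 0.1]
```

```bash
python3 -m handwheel '[[-0.0048,0.001,0,0.06,1],[-0.0048,0.001,0,0.06,1]]'
python3 - <<'E'
from h import *
st();cv2.imwrite("pics/s5.png",cv2.resize(arm.camera("scene")[140:260,220:380],None,fx=5,fy=5)[:,:,::-1]);cv2.imwrite("pics/w5.png",arm.camera("wrist")[:,:,::-1])
E
```

```text
time: 7.85
ee_pos: [564.5, -86.9, 97.1]
orientation: [3.033, 0.793, 0.036]
force: [-0.2, 0.2, -0.6]
finger_gap: -0.001
phi 0.493 r 46.4 yawphi 0.506 z 97.1 toolforce [-0.1 -0.3  0.6]
```

View pics/s5.png

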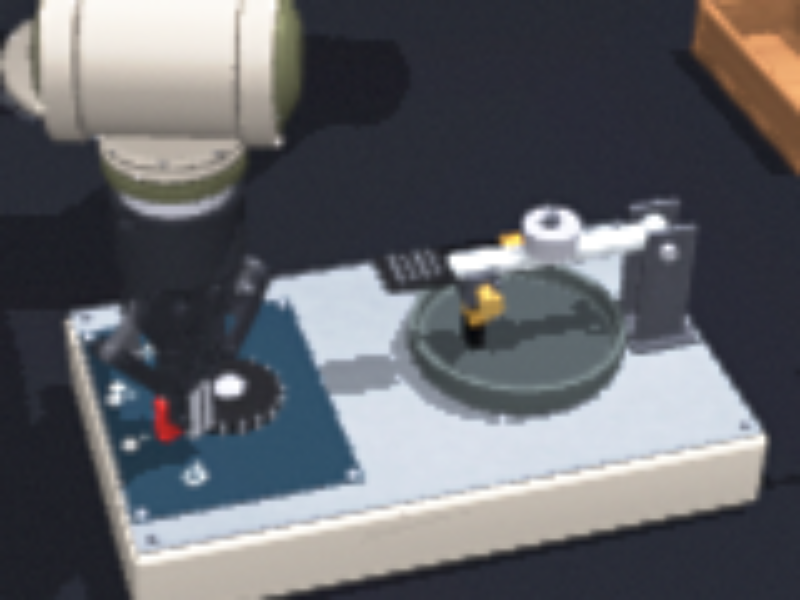

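View pics/w5.png

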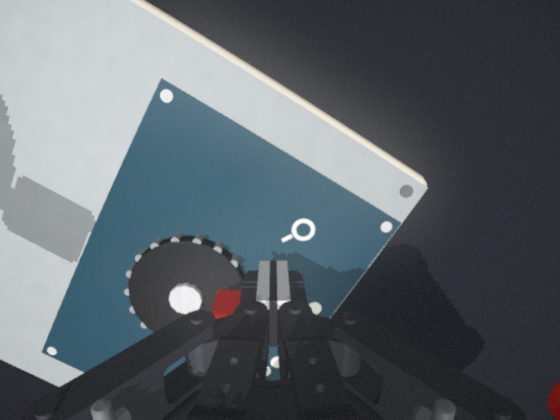

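The tab (red at (165,418) in the scene crop) has clicked to one dot, ahead of the finger, and contact force is zero. I continue in small steps.

```bash
python3 -m handwheel '[[-0.0046,0.0016,0,0.1,1],[-0.0046,0.0016,0,0.1,1]]'; python3 -c "from h import *;st()"; python3 -m handwheel '[[-0.004,0.0014,0,0.08,1]]'; python3 -c "from h import *;st()";  python3 -m handwheel '[[-0.004,0.0014,0,0.08,1]]'; python3 -c "from h import *;st()"
```

```text
time: 8.15
ee_pos: [557.9, -93.9, 97.2]
orientation: [3.099, 0.487, 0.037]
force: [5.4, 4.1, -1.0]
finger_gap: -0.005
phi 0.684 r 46.8 yawphi 0.705 z 97.2 toolforce [ 6.4 -2.3  1.1]
time: 8.25
ee_pos: [554.8, -96.2, 97.2]
orientation: [3.118, 0.36, 0.039]
force: [3.3, 2.4, -1.4]
finger_gap: -0.003
phi 0.761 r 46.9 yawphi 0.787 z 97.2 toolforce [ 3.7 -1.5  1.5]
time: 8.35
ee_pos: [551.8, -98.2, 97.3]
orientation: [3.131, 0.232, 0.042]
force: [3.2, 2.2, -1.9]
finger_gap: -0.001
phi 0.834 r 47.0 yawphi 0.869 z 97.3 toolforce [ 3.4 -1.7  2. ]
```

```bash
python3 -m handwheel '[[-0.004,0.0014,0,0.07,1]]'; python3 -c "from h import *;st()"; python3 -m handwheel '[[-0.004,0.0014,0,0.07,1]]'; python3 -c "from h import *;st()";  python3 -m handwheel '[[-0.004,0.0014,0,0.07,1]]'; python3 -c "from h import *;st()"
```

```text
time: 8.45
ee_pos: [548.7, -99.8, 97.4]
orientation: [3.139, 0.121, 0.045]
force: [4.6, 3.3, -2.1]
finger_gap: -0.0
phi 0.904 r 47.0 yawphi 0.940 z 97.4 toolforce [ 4.8 -2.9  2.2]
time: 8.55
ee_pos: [545.4, -101.2, 97.4]
orientation: [-3.14, -0.009, -0.048]
force: [3.7, 1.1, -1.5]
finger_gap: -0.001
phi 0.976 r 46.9 yawphi 1.012 z 97.4 toolforce [ 3.7 -1.   1.6]
time: 8.65
ee_pos: [541.9, -102.4, 97.4]
orientation: [-3.137, 0.102, -0.05]
force: [1.2, 0.4, -1.9]
finger_gap: -0.001
phi 1.051 r 46.9 yawphi 1.083 z 97.4 toolforce [ 1.1 -0.5  2. ]
```

```bash
python3 -m handwheel '[[-0.002,0.0008,0,0.03,1]]'; python3 -c "from h import *;st()"; python3 -m handwheel '[[0,0,0,0,1]]'
python3 - <<'E'
from h import *
st();cv2.imwrite("pics/s6.png",cv2.resize(arm.camera("scene")[140:260,220:380],None,fx=5,fy=5)[:,:,::-1])
E
```

```text
time: 8.75
ee_pos: [539.9, -103.0, 97.4]
orientation: [-3.135, 0.15, -0.05]
force: [-1.1, 0.7, 0.2]
finger_gap: -0.005
phi 1.094 r 46.9 yawphi 1.113 z 97.4 toolforce [-1.1 -0.6 -0.2]
time: 8.85
ee_pos: [539.8, -103.0, 97.5]
orientation: [-3.135, 0.148, -0.05]
force: [0.4, 0.1, -0.6]
finger_gap: -0.002
phi 1.095 r 46.8 yawphi 1.112 z 97.5 toolforce [ 0.3 -0.2  0.6]
```

View pics/s6.png

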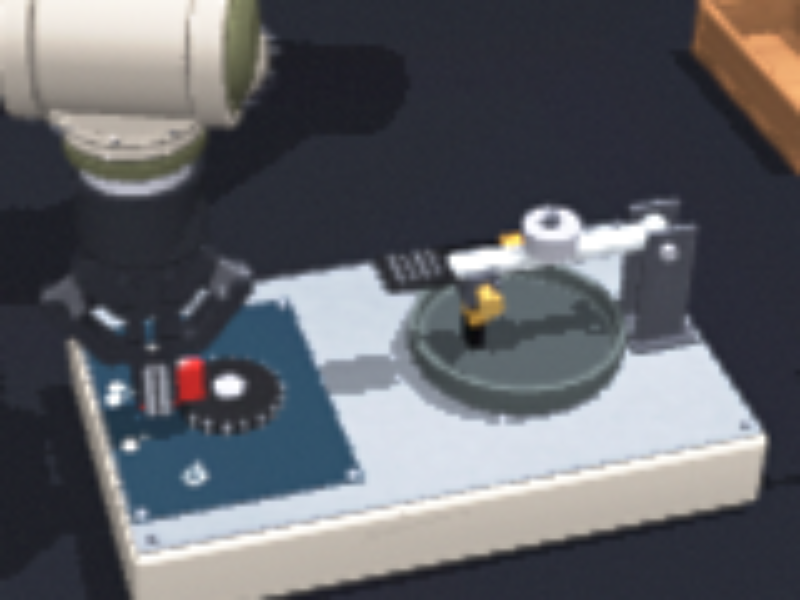

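The force has gone, so the tab has jumped ahead. I back off (tool +x), rise, and look.

```bash
python3 -m handwheel '[[0.006,0,0,0,1],[0.006,0,0,0,1],[0,0,-0.03,0,1],[0,0,-0.04,0,1],[0,0,-0.04,0,1],[0,0,-0.04,0,1],[-0.02,-0.02,-0.03,0,1],[-0.03,-0.02,0,0,1],[-0.04,-0.02,0,0,1],[-0.04,0,0,0,1],[-0.04,0,0,0,1],[0,0,0,0,1],[0,0,0,0,1]]'
python3 - <<'E'
from h import *
for n in("scene","side"):
    im=arm.camera(n); a=im[140:260,220:380] if n=="scene" else im[160:280,190:320]
    cv2.imwrite(f"pics/{n}7.png",cv2.resize(a,None,fx=5,fy=5)[:,:,::-1])
W=arm.calibration("wrist")
cv2.imwrite("pics/w7.png",arm.camera("wrist")[:,:,::-1])
for ph in(0.7,1.4,2.1): print(ph,proj(W,[[*tgt((527,-55),ph,0,25),99],[*tgt((527,-55),ph,0,58),99],[527,-55,78]]).round(0).tolist())
E
```

```text
time: 10.2
ee_pos: [382.3, -27.4, 281.3]
orientation: [-3.137, 0.127, -0.056]
force: [-0.2, -0.0, 0.6]
finger_gap: 0.001
0.7 [[317.0, 25.0], [352.0, 9.0], [290.0, 42.0]]
1.4 [[317.0, 46.0], [352.0, 58.0], [290.0, 42.0]]
2.1 [[305.0, 62.0], [324.0, 94.0], [290.0, 42.0]]
```

View pics/scene7.png

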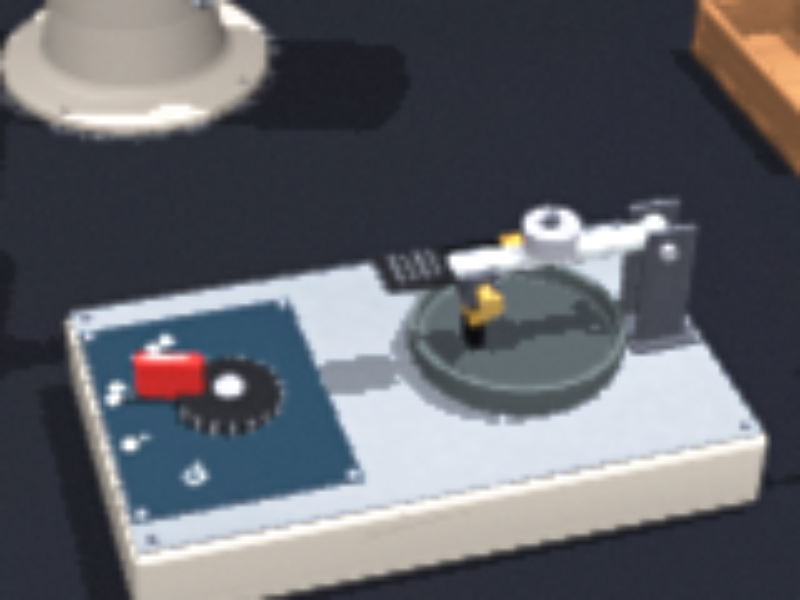

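View pics/w7.png

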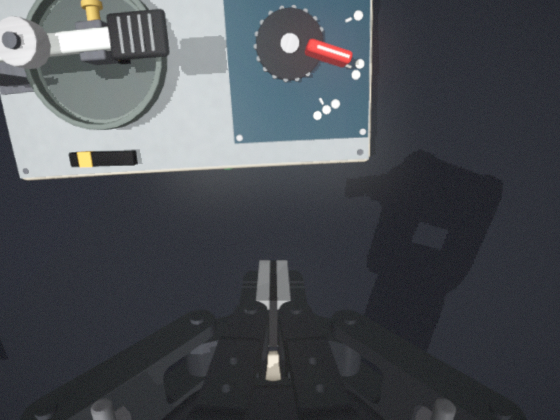

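The tab runs (308,45)–(352,58), matching the two-dots prediction, and points at the double dot at (357,70). The arm is down, the spare stick hasn't moved, and the hand is clear.

```bash
python3 -c "
from h import *
print(arm.state()['force'],abs(arm.state()['joint_vel']).max()); print(arm.job_done())"
```

```text
[ 0.05590594 -0.35891499  1.03060635] 0.006268651077676082
the job is handed in; nothing more can be done
None
```

The grinding machine is set to two dots with the stick arm fully down, and I handed the job in about 10 s into the 64 s allowed. No verdict came back.

- **Stick arm:** I pressed it down by the paddle with closed fingertips until it hit its stop. The fingertips were at 147 mm, as expected, and the force peaked at about 40 N. A picture then showed the arm down and the selector still at off.
- **Selector:** I pushed the red tab clockwise in small steps. It clicked to one dot, then jumped ahead of the finger to two dots when I was just past the middle. I backed off sideways and raised the hand clear.

**Last checks:** In the wrist picture the tab's end was within a pixel or so of where two dots should put it. The scene view showed the arm still down. The spare stick had not shifted, there was no contact force and the robot was at rest. I did not measure the other loose things again after the moves; the hand never went near them and I felt no unexpected contact.

**Disagreement:** My first fits of the machine's position from the scene and side cameras differed by about 7 mm. I used the closer wrist-camera fit instead, where the selector and its marks agreed within 1–2 mm, though the rounded deck corners were up to 8 mm off.

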